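Clear the sampler's rack bed and hold its sprung stop rod at the length mark

TASK

Pick up the block brush and sweep all four broken plastic pieces off the steel plate of the rack bed onto the bench, leaving the stop rod home and never touching the pieces with the gripper; then put the brush down on the bench, clear of the plate. After that take the upright lug of the telescoping stop rod, pull the rod out against its spring until its collar ring stands exactly opposite the cursor on the length rail, and finish while still holding it there. Leave the jar, the vial, the screwdriver and the closed box where they are.

Things in the scene. Friction and masses are not known exactly. Their poses are not given: they have to be found in the camera images.
- bed: Rack bed, fixed: steel plate 420 x 100 mm, 4 mm thick, on the bench. Origin: on the bench, on the plate's centre line under the pull lug's home. x: along the plate, the way the rod pulls out (roughly world -y, up to 0.3 rad off); z up. Plate: x -270 to +150, y -50 to +50 mm. White housing at x -260 to -130 (54 mm tall), length rail at y +33, x -138 to -12 (18 mm tall).
- open_end (a point): Middle of the plate's open end, on its top face (bed x +85 mm, 4 mm up), axes like the bed's. The four scraps lie around here, within 42 mm along the bed's x and 27 mm along its y; from bed x +10 to +150 mm the plate carries nothing fixed.
- rod (a joint): How far the telescoping stop rod is pulled out of the housing, in m: 0 = home, grows along the bed's x, end stop at 0.12. An inner spring pulls it home: 3.6 N at home plus 0.9 N per 10 mm pulled (8 to 12 N at the mark); let go, it springs back. The rod is 16 mm thick, its axis 30 mm above the bench.
- lug_grip (a point): Grip point of the grey pull lug at the rod's outer end, 74 mm above the bench, moving with the rod. The lug is an upright block, 16 mm along the bed's x, 26 mm along its y, from 10 to 92 mm above the bench; pinch it from above either way. Rod's top at 38 mm, collar's at 43, cursor's at 36 mm. Axes like the bed's.
- collar (a point): Centre of the black collar ring (26 mm diameter, 6 mm long) on the rod, 120 mm behind the lug (bed x = -120 mm when home), on the rod's axis; it moves with the rod. Axes like the bed's.
- mark (a point): Length mark: the point of the rod's axis at which the cursor's fin points; the collar's centre must come level with it along the bed's x. The cursor is a small black saddle, 12 x 16 mm, with a 3 mm fin reaching towards the rod, fixed on the length rail at a place that differs from run to run (the collar starts 55 to 90 mm short of it). Axes like the bed's.
- brush: Loose block brush standing on its stiff bristles: grey bristle block 120 x 34 mm, 32 mm tall; wooden stock 126 x 38 mm, 32 to 48 mm up; on top a wooden grip ridge 90 mm long, 16 mm thick, 48 to 94 mm up. Origin: centre of the bristles' underside; x along its length, y across, z up. 0.11 to 0.23 kg.
- scrap0: Scrap: an L-shaped piece 20 x 18 x 14 mm, broken-off black plastic rack piece of about 12 g, lying on the plate's open end. Origin: about the centre of its underside; z up at the start.
- scrap1: Scrap: a stepped block 18 x 16 x 16 mm, broken-off black plastic rack piece of about 12 g, lying on the plate's open end. Origin: about the centre of its underside; z up at the start.
- scrap2: Scrap: a plain block 22 x 13 x 14 mm, broken-off black plastic rack piece of about 12 g, lying on the plate's open end. Origin: about the centre of its underside; z up at the start.
- scrap3: Scrap: a block 16 x 16 x 15 mm with a small nib (21 mm over it), broken-off black plastic rack piece of about 12 g, lying on the plate's open end. Origin: about the centre of its underside; z up at the start.
- jar: Bystander: lidded jar, 56 mm diameter, 62 mm tall, standing on the bench in the area of the brush. Origin: centre of its underside.
- vial: Bystander: small glass vial, 28 mm diameter, 55 mm tall, standing beside the bed's housing. Origin: centre of its underside.
- driver: Bystander: screwdriver lying along its x axis on the bench beside the bed's housing. Origin: on its lower side.
- tipbox: Bystander: grey closed box 85 x 120 x 50 mm at the right of the bench. Origin: centre of its underside.
Mind the look-alikes: they are no part of the job. Leave any orange look-alike of the brush alone.

How it is judged:
On the way:
1. all four scraps are off the plate (or past its open end), the brush in the gripper, the rod still home ((y of scrap0 in the frame of bed above 0.055 m or y of scrap0 in the frame of bed below -0.055 m or x of scrap0 in the frame of bed above 0.155 m) and (y of scrap1 in the frame of bed above 0.055 m or y of scrap1 in the frame of bed below -0.055 m or x of scrap1 in the frame of bed above 0.155 m) and (y of scrap2 in the frame of bed above 0.055 m or y of scrap2 in the frame of bed below -0.055 m or x of scrap2 in the frame of bed above 0.155 m) and (y of scrap3 in the frame of bed above 0.055 m or y of scrap3 in the frame of bed below -0.055 m or x of scrap3 in the frame of bed above 0.155 m) and value of joint rod below 0.006 m and contact force between the fingers and brush above 1 N), for 0.2 s.
At the end, for the whole second after the job is handed in: Fingers hold the rod (over 3 N), collar within 5 mm of the mark, still, nothing else touching it; the scraps' origins over 55 mm from the plate's centre line or 5 mm past its open end, on the bench; brush let go on the bench, centre over 66 mm from that line or 16 mm past the end (x of collar in the frame of mark between -0.005 and 0.005 m and velocity of joint rod between -0.01 and 0.01 m/s and contact force between the fingers and rod above 3 N and contact force between each of brush, scrap0, scrap1, scrap2, scrap3 and rod below 0.2 N and (y of scrap0 in the frame of bed above 0.055 m or y of scrap0 in the frame of bed below -0.055 m or x of scrap0 in the frame of bed above 0.155 m) and (y of scrap1 in the frame of bed above 0.055 m or y of scrap1 in the frame of bed below -0.055 m or x of scrap1 in the frame of bed above 0.155 m) and (y of scrap2 in the frame of bed above 0.055 m or y of scrap2 in the frame of bed below -0.055 m or x of scrap2 in the frame of bed above 0.155 m) and (y of scrap3 in the frame of bed above 0.055 m or y of scrap3 in the frame of bed below -0.055 m or x of scrap3 in the frame of bed above 0.155 m) and height (world z) of each of scrap0, scrap1, scrap2, scrap3, brush above -0.02 m and (y of brush in the frame of bed above 0.066 m or y of brush in the frame of bed below -0.066 m or x of brush in the frame of bed above 0.166 m) and height (world z) of brush below 0.03 m and linear speed of brush below 0.02 m/s and contact force between the fingers and brush below 0.2 N); the arm keeps its last pose, push and grip.
It fails at once if a scrap is touched by the gripper or arm (contact force between any of the fingers, the arm and scrap0 above 0.5 N or contact force between any of the fingers, the arm and scrap1 above 0.5 N or contact force between any of the fingers, the arm and scrap2 above 0.5 N or contact force between any of the fingers, the arm and scrap3 above 0.5 N).
It fails at once if a bystander is moved by more than 40 mm (distance of any of jar, vial, driver, tipbox from where it was at the start of the episode above 0.04 m).
It also fails if it takes over 64 s, if anything falls off the work surface, if the arm or the gripper's body presses on something with over 40 N, if the wrist force passes 120 N, or if a joint passes its speed limit or range.

ROBOT

A 7-joint arm with a two-finger parallel gripper is mounted at the origin on the work surface. World frame = base frame: x ahead of the robot, y to its left, z up, the work surface at z = 0. Lengths are in m, angles in rad, forces in N, time in s.
With the tool pointing down it reaches from about 0.425 to 0.8 m from the base axis. Payload 8.3 kg.
Tool frame: the origin (TCP) lies on the centre line of the jaws, within the pads' length; the fingertips stand 22 mm ahead of it and the grasp point (between the pads) lies 3 mm ahead of it; x points along the fingers, y is the direction in which the jaws open and shut, and the axes are right-handed (so a half turn about x gives the same grasp; the last joint's range is limited). The gripper opens to 85 mm and grips with 20 to 120 N. Pads are 22 mm wide; open, the fingers measure 114 mm over their backs; the gripper's body (76 mm by 85 mm) begins 54 mm behind the grasp point. The pads swing forward as they close: fully open they stand 13 mm farther back than shut.
Start: joints at [-1.169, 0.383, 0.016, 1.37, -0.006, 1.388, -0.046], TCP at [0.28, 0.559, 0.253] pointing down, gripper open.
Joint ranges: [-2.95, 2.95], [-0.25, 2.06], [-1.52, 1.56], [0.18, 2.33], [-1.44, 4.58], [0.02, 2.06], [-3.01, 3.01]. Speed limits (rad/s): [2.39, 2.39, 3.01, 3.01, 3.14, 3.14, 3.14].

INTERFACE

Orientations are given as a unit quaternion [x, y, z, w].
In Python, from station import ctrl gives the robot as it stands.
- The arm moves only by the tool play_rows, never from a script. Its argument "steps" is a list of rows, each a list of 3 entries, a list of its own where there are three numbers: the finger opening in mm, from 0 to 85.4, then the shift along the tool's x, y, z in mm, then the turn, a rotation vector about the tool's x, y, z in degrees. In form: [[claw, [dx, dy, dz], [ax, ay, az]], ...]. A call has exactly 8 rows; each row shifts and turns the pose as measured when the row begins, along the tool's axes as they then stand; what a row does not reach is not made up. A row lasts 1/8 s, in which the tool goes at most 62.5 mm and 10.7 degrees, less where a joint would pass 70% of its speed; a pose out of reach is approached as far as the arm can. A call is refused whole if a number of a shift passes 62.5 or a number of a turn 10.7, either way. A call with a gripper value outside its range is refused whole. The fingers move at their own pace and stop on an object; "grip_force" is the grip in N (left out, the last holds). Time passes only in rows, so rows that do not move let the fingers close, or fill a call up. It gives the time, the measured TCP pose, the force and the opening at its end, in the units of the state.
- ctrl.get_state(): the state, without advancing time (a new reading comes with each control period).
- ctrl.capture(name): name is "scene" or "top"; returns a dict with "pixels" (480x640x3 uint8, blue, green, red), "depth" (480x640 float32, m along the optical axis (not along the pixel's ray), 0 where there is no reading), "mtx" (3x3 intrinsics, pixels), "R" (3x3) and "t" (3): a world point X has camera coordinates R X + t. Camera axes: x right, y down, z forward; pixel columns grow to the right and rows downward; lengths in m; the calibration is good to about 2 mm. A picture is of the moment at which its call begins.
- ctrl.job_done(): hands the job in, once; it reports no verdict.
The state is a dict: "clock": time; "joint_pos": joint angles; "dq": joint speeds; "joint_torque": joint torques, N m; "tcp_pos": TCP position; "eef_rot": TCP orientation; "ft_force": force on the tool from outside, world axes, zero at the start; "torque": the same for the moment, N m; "width": opening from 0.0 (shut) to 1.0 (fully open).
Only numpy, scipy, OpenCV 4.12 (cv2) and the standard library are available. Lean on these libraries where they do the work, as an engineer would, in place of code of your own. Each camera call takes 0.05 s, during which the arm holds its last target. There are 200 camera calls.

## Working session

There is one attempt and no reset: what is moved stays moved. The work goes in short steps, Python scripts to look and compute and a tool call to move; the robot and the scene stay as the last step left them, time stands still between calls to the robot, and variables do not carry over. Pictures are saved under pics/ and viewed, about 8 in all and at most 12, crops included, and the job is handed in when it is done.

Besides the shell and the picture viewer there is one more tool, called after "Call:" in YAML: its name, and indented under it one key for each argument. play_rows: Moves the arm, as the interface text tells. Its arguments: {"type":"object","properties":{"steps":{"type":"array","items":{"type":"array"}},"grip_force":{"type":"number"}},"required":["steps"]}

```bash
ls; mkdir -p pics; cat > h.py <<'E'
import numpy as np, cv2, pickle
from station import ctrl
from scipy.spatial.transform import Rotation as Ro
def snap(n,f):
    d=ctrl.capture(n); cv2.imwrite(f'pics/{f}.png',d['pixels']); pickle.dump(d,open(f'pics/{f}.pkl','wb')); return d
def load(f): return pickle.load(open(f'pics/{f}.pkl','rb'))
def onplane(d,uv,z):
    uv=np.atleast_2d(np.asarray(uv,float)); r=(np.linalg.inv(d['mtx'])@np.c_[uv,np.ones(len(uv))].T).T@d['R']
    c=-d['R'].T@d['t']; return c+r*((z-c[2])/r[:,2])[:,None]
def cloud(d):
    v,u=np.mgrid[:480,:640]; z=d['depth']; p=np.stack([u*z,v*z,z],-1)@np.linalg.inv(d['mtx']).T
    return (p-d['t'])@d['R']
def proj(d,X):
    c=np.atleast_2d(X)@d['R'].T+d['t']; p=c@d['mtx'].T; return p[:,:2]/p[:,2:]
def st():
    s=ctrl.get_state(); R=Ro.from_quat(s['eef_rot']).as_matrix()
    print('t',round(s['clock'],2),'tcp',np.round(s['tcp_pos'],4),'x',np.round(R[:,0],3),'y',np.round(R[:,1],3),'z',np.round(R[:,2],3),'F',np.round(s['ft_force'],1),'w',round(float(s['width']),3),'q',np.round(s['joint_pos'],2)); return s,R
E
python3 -c "
from h import *
for n in ('scene','top'):
    d=snap(n,n+'0'); print(n,np.round(-d['R'].T@d['t'],3),np.round(d['R'][2],3),(d['depth']>0).mean())
st()"
```

```text
pics
scene [1.045 0.377 1.135] [-0.404 -0.379 -0.833] 0.9961360677083333
top [ 0.401 -0.1    1.661] [ 0.067 -0.004 -0.998] 0.9960123697916666
t 0.1 tcp [0.2799 0.5584 0.2524] x [-0.001 -0.002 -1.   ] y [ 0.448  0.894 -0.002] z [ 0.894 -0.448 -0.   ] F [-0.1 -0.3 -0.4] w 1.0 q [-1.17  0.38  0.02  1.37 -0.01  1.39 -0.05]
```

View pics/scene0.png

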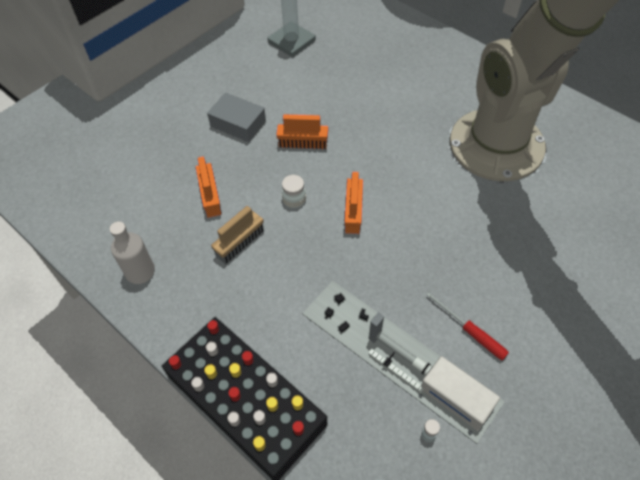

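View pics/top0.png

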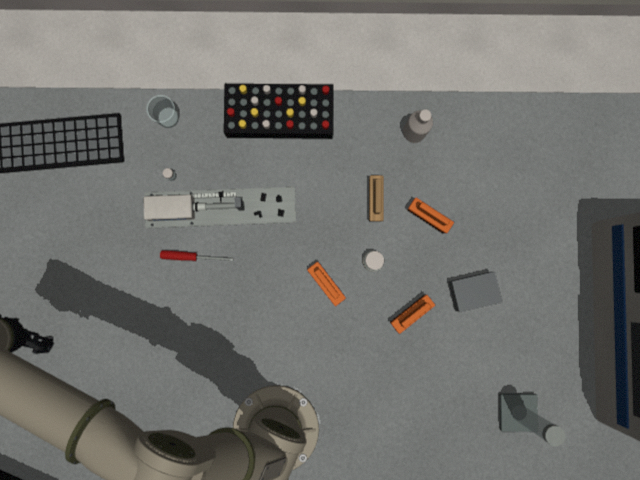

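The wooden brush is at scene (238,235) and top (375,198). Three orange look-alikes are at top (430,215), (325,283) and (412,313). Only the wooden one with grey bristles fits the description. The bed is at top x 144–296, y 188–226, with the scraps at about (268,204) and the lug near (238,203). Next are an enlarged confirmation crop and the measurements.

```bash
python3 - <<'E'
from h import *
s=load('scene0');t=load('top0')
a=cv2.resize(s['pixels'][270:450,290:520],None,fx=3.2,fy=3.2,interpolation=2)[:576,:736]
b=cv2.resize(s['pixels'][195:270,200:275],(230,230),interpolation=2)
a[-230:,:230]=b
cv2.imwrite('pics/c1.png',a)
# brush
for n,d in(('s',s),('t',t)):
    C=cloud(d); h=cv2.cvtColor(d['pixels'],cv2.COLOR_BGR2HSV)
    m=np.zeros((480,640),bool)
    if n=='s': m[195:270,200:275]=1
    else: m[165:230,355:395]=1
    P=C[m&(C[...,2]>.07)&(C[...,2]<.12)]
    top=np.median(P[P[:,2]>.08,2]); 
    r=cv2.minAreaRect((P[:,:2]*1000).astype(np.float32)); print(n,'ridge',len(P),'ztop',top,P[:,2].max(),r,'mean',P.mean(0))
    Q=C[m&(C[...,2]>.02)&(C[...,2]<.12)]; print(' all',cv2.minAreaRect((Q[:,:2]*1000).astype(np.float32)))
    # housing
    m=np.zeros((480,640),bool)
    if n=='s': m[340:445,405:510]=1
    else: m[185:230,135:200]=1
    P=C[m&(C[...,2]>.045)&(C[...,2]<.062)]
    print(' housing',len(P),np.median(P[:,2]),cv2.minAreaRect((P[:,:2]*1000).astype(np.float32)))
    # lug
    m=np.zeros((480,640),bool)
    if n=='s': m[300:350,360:395]=1
    else: m[190:215,225:250]=1
    P=C[m&(C[...,2]>.06)&(C[...,2]<.11)]
    print(' lug',len(P),P[:,2].max(),P.min(0),P.max(0),P.mean(0))
    # scraps
    m=np.zeros((480,640),np.uint8)
    if n=='s': m[285:340,315:370]=1
    else: m[188:222,248:290]=1
    k=((h[...,2]<60)&(m>0)).astype(np.uint8)
    nn,l,ss,cc=cv2.connectedComponentsWithStats(k)
    for i in range(1,nn):
        if ss[i,4]>3: print(' scrap',ss[i,4],cc[i],onplane(d,cc[i],.012)[0].round(3))
E
```

```text
s ridge 475 ztop 0.09224879293339504 0.09913806377925063 ((630.4248657226562, -268.1056823730469), (19.71072006225586, 90.07093048095703), 89.39366149902344) mean [ 0.63246527 -0.26494325  0.08770501]
 all ((630.0862426757812, -325.4864807128906), (157.5189666748047, 126.85155487060547), 89.9336929321289)
 housing 2640 0.053499713060774626 ((635.9218139648438, 295.35943603515625), (138.70289611816406, 140.7900848388672), 3.3087351322174072)
 lug 189 0.09669806528189907 [0.59597039 0.09605853 0.0602876 ] [0.62336884 0.11285275 0.09669807] [0.61166675 0.10596462 0.08423216]
 scrap 50 [338.88 298.28] [ 0.591 -0.006  0.012]
 scrap 44 [328.68181818 312.70454545] [0.63  0.    0.012]
 scrap 40 [363.    315.475] [0.588 0.057 0.012]
 scrap 51 [343.25490196 326.90196078] [0.634 0.044 0.012]
t ridge 240 ztop 0.09299148123357033 0.10032660588480002 ((628.7622680664062, -269.36322021484375), (16.84793472290039, 90.73838806152344), 89.69741821289062) mean [ 0.62699788 -0.26921827  0.0918707 ]
 all ((627.796875, -270.2015075683594), (125.2591781616211, 37.07768249511719), 0.005483464803546667)
 housing 1115 0.05355572185411326 ((599.296630859375, 288.147216796875), (65.1318359375, 146.19192504882812), 2.6664535999298096)
 lug 76 0.10138008781157579 [0.59442798 0.09401664 0.06081433] [0.62025511 0.10962901 0.10138009] [0.60649785 0.10138241 0.08895727]
 scrap 31 [262.70967742 196.67741935] [0.635 0.043 0.012]
 scrap 31 [278.32258065 198.4516129 ] [ 0.63  -0.     0.012]
 scrap 32 [280.21875 212.25   ] [ 0.592 -0.006  0.012]
 scrap 26 [257.88461538 213.34615385] [0.588 0.056 0.012]
```

View pics/c1.png

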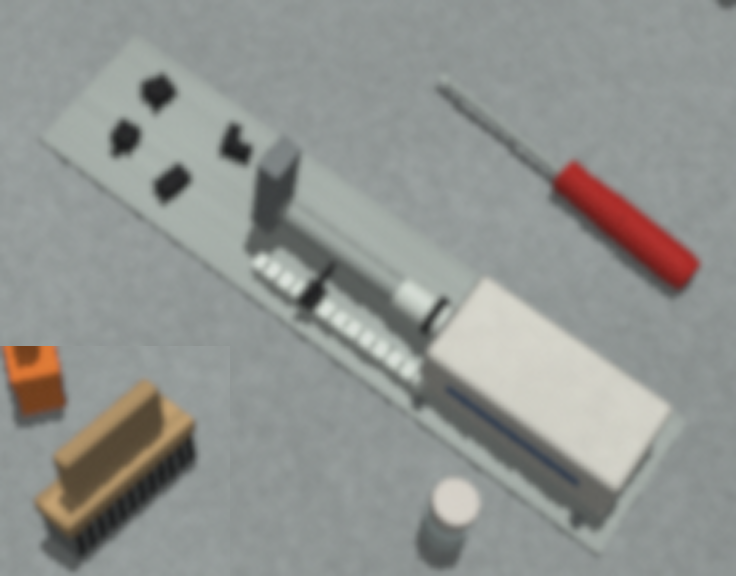

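The crop confirms the wooden brush with dark bristles, an L-scrap near the lug, the cursor on the rail at crop (313,292), and the collar at the housing front. I'll start toward the brush and fit the bed at the same time.

Call:
play_rows:
  steps:
    - [85,[0,-36,42],[0,0,0]]
    - [85,[0,-36,42],[0,0,0]]
    - [85,[0,-36,42],[0,0,0]]
    - [85,[0,-36,42],[0,0,0]]
    - [85,[0,-36,42],[0,0,0]]
    - [85,[0,-36,42],[0,0,0]]
    - [85,[0,-36,42],[0,0,0]]
    - [85,[0,-36,42],[0,0,0]]
  grip_force: 60

```text
clock: 1.1
tcp_pos: [0.4528, 0.1413, 0.2488]
eef_rot: [0.158, 0.69, -0.162, 0.687]
ft_force: [1.8, 0.3, -0.3]
width: 0.998
```

```bash
cat >> h.py <<'E'
def to(pos,yaw=None):
    """delta to target in current tool axes (mm) and turn about tool x (deg)"""
    s,R=st(); d=R.T@(np.array(pos)-s['tcp_pos'])*1000; print('delta tool mm',d.round(1))
    y=np.degrees(np.arctan2(R[1,1],R[0,1])); 
    tilt=np.cross(R[:,0],[0,0,-1]); print('yaw',y.round(2),'tilt fix (tool, deg)',np.degrees(R.T@tilt).round(2),'turn about x',None if yaw is None else round(-((yaw-y+180)%360-180),2))
E
python3 - <<'E'
from h import *
to([.6275,-.269,.25],90)
t=load('top0');C=cloud(t);h=cv2.cvtColor(t['pixels'],cv2.COLOR_BGR2HSV)
# plate edges from top: background vs plate brightness
g=cv2.cvtColor(t['pixels'],cv2.COLOR_BGR2GRAY)
print(g[180:236:2,250:256].mean(1).round(0))
m=np.zeros_like(g); 
lo=(g>118).astype(np.uint8); lo[:180]=0;lo[235:]=0;lo[:,:135]=0;lo[:,310:]=0
cs,_=cv2.findContours(cv2.morphologyEx(lo,cv2.MORPH_CLOSE,np.ones((5,5))),cv2.RETR_EXTERNAL,cv2.CHAIN_APPROX_NONE)
c=max(cs,key=cv2.contourArea); P=onplane(t,c[:,0],.004)[:,:2]*1000
print('plate',cv2.minAreaRect(P.astype(np.float32)))
E
```

```text
t 1.1 tcp [0.4528 0.1413 0.2488] x [-0.006 -0.005 -1.   ] y [ 0.44   0.898 -0.007] z [ 0.898 -0.44  -0.003] F [ 1.8  0.3 -0.3] w 0.998 q [-0.67  0.06  0.31  1.78 -0.02  1.31  0.76]
delta tool mm [-2.000e-01 -2.916e+02  3.374e+02]
yaw 63.9 tilt fix (tool, deg) [-0.   -0.18  0.4 ] turn about x -26.1
[121. 122. 120. 122. 129. 135. 138. 136. 138. 137. 141. 136. 137. 135.
 137. 138. 109. 103. 134. 136. 141. 136. 112. 119. 117. 117. 117. 119.]
plate ((606.234619140625, 157.48184204101562), (151.75564575195312, 486.84869384765625), 0.4615747332572937)
```

Call:
play_rows:
  steps:
    - [85,[0,-36,42],[0,0,0]]
    - [85,[0,-36,42],[0,0,0]]
    - [85,[0,-36,42],[0,0,0]]
    - [85,[0,-36,42],[0,0,0]]
    - [85,[0,-36,42],[0,0,0]]
    - [85,[0,-36,42],[0,0,0]]
    - [85,[0,-36,42],[0,0,0]]
    - [85,[0,-36,42],[0,0,0]]

```text
clock: 2.1
tcp_pos: [0.6315, -0.277, 0.2473]
eef_rot: [0.156, 0.692, -0.16, 0.687]
ft_force: [1.2, -0.6, 1.3]
width: 0.999
```

```bash
python3 - <<'E'
from h import *
to([.6275,-.269,.25],90)
t=load('top0'); g=cv2.GaussianBlur(cv2.cvtColor(t['pixels'],cv2.COLOR_BGR2GRAY),(3,3),0).astype(float)
# edge columns: rows of plate's upper & lower edge
def edge(cols,r0,r1,sgn):
    o=[]
    for c in cols:
        d=np.diff(g[r0:r1,c])*sgn; i=d.argmax(); o.append((c,r0+i+.5))
    return np.array(o)
for nm,cols,r0,r1,s in (('up',range(250,292),182,195,1),('lo',range(205,292),216,232,-1)):
    P=onplane(t,edge(cols,r0,r1,s),.004)[:,:2]
    l=cv2.fitLine(P.astype(np.float32),cv2.DIST_HUBER,0,.001,.001).ravel(); print(nm,l, np.degrees(np.arctan2(l[0],-l[1])) if l[1]<0 else np.degrees(np.arctan2(-l[0],l[1])))
P=[]
for r in range(195,216):
    d=-np.diff(g[r,286:305]); P.append((286+d.argmax()+.5,r))
P=onplane(t,P,.004)[:,:2]; print('end',np.median(P,0),cv2.fitLine(P.astype(np.float32),cv2.DIST_HUBER,0,.001,.001).ravel())
E
```

```text
t 2.1 tcp [ 0.6315 -0.277   0.2473] x [-0.008 -0.003 -1.   ] y [ 0.436  0.9   -0.006] z [ 0.9   -0.436 -0.006] F [ 1.2 -0.6  1.3] w 0.999 q [ 0.02  0.58  0.58  1.18 -0.3   1.47  1.67]
delta tool mm [-2.7  5.4 -7.1]
yaw 64.18 tilt fix (tool, deg) [-0.   -0.35  0.34] turn about x -25.82
up [ 0.01845048 -0.99982977  0.66230106  0.02252448] 1.0571947
lo [ 0.04645542 -0.9989204   0.56068254  0.1154021 ] 2.662658
end [ 0.61326554 -0.04541256] [ 0.99944055  0.03344464  0.61187226 -0.04567781]
```

Call:
play_rows:
  steps:
    - [85,[0,5,-7],[-8.6,0,0]]
    - [85,[0,0,0],[-8.6,0,0]]
    - [85,[0,0,0],[-8.6,-0.3,0.3]]
    - [85,[20,0,0],[0,0,0]]
    - [85,[30,0,0],[0,0,0]]
    - [85,[30,0,0],[0,0,0]]
    - [85,[15,0,0],[0,0,0]]
    - [85,[0,0,0],[0,0,0]]

```text
clock: 3.1
tcp_pos: [0.6234, -0.2757, 0.1414]
eef_rot: [-0.002, 0.713, 0.003, 0.702]
ft_force: [0.2, 0.1, 0.6]
width: 0.993
```

```bash
python3 - <<'E'
from h import *
to([.6275,-.269,.08],90)
E
```

```text
t 3.1 tcp [ 0.6234 -0.2757  0.1414] x [-0.015  0.002 -1.   ] y [-0.006  1.     0.002] z [ 1.     0.006 -0.015] F [0.2 0.1 0.6] w 0.993 q [ 0.07  0.62  0.47  1.34 -0.27  1.26  2.12]
delta tool mm [61.4  6.6  5.1]
yaw 90.35 tilt fix (tool, deg) [-0.   -0.88 -0.1 ] turn about x 0.35
```

Call:
play_rows:
  steps:
    - [85,[0,6.5,5],[0,-0.9,0]]
    - [85,[20,0,0],[0,0,0]]
    - [85,[22,0,0],[0,0,0]]
    - [85,[18,0,0],[0,0,0]]
    - [85,[2,0,0],[0,0,0]]
    - [5,[0,0,0],[0,0,0]]
    - [5,[0,0,0],[0,0,0]]
    - [5,[0,0,0],[0,0,0]]

```text
clock: 4.1
tcp_pos: [0.6316, -0.2693, 0.0804]
eef_rot: [-0.003, 0.704, 0.002, 0.71]
ft_force: [0.8, -0.5, 1.0]
width: 0.368
```

```bash
python3 - <<'E'
from h import *
to([.6275,-.269,.08],90)
E
```

```text
t 4.1 tcp [ 0.6316 -0.2693  0.0804] x [ 0.009 -0.001 -1.   ] y [-0.007  1.    -0.001] z [1.    0.007 0.009] F [ 0.8 -0.5  1. ] w 0.368 q [ 0.07  0.67  0.44  1.41 -0.3   1.12  2.13]
delta tool mm [ 0.4  0.3 -4.1]
yaw 90.39 tilt fix (tool, deg) [0.   0.49 0.04] turn about x 0.39
```

Call:
play_rows:
  steps:
    - [5,[0,0,0],[0,0.5,0]]
    - [5,[0,0,0],[0,0,0]]
    - [5,[0,0,0],[0,0,0]]
    - [5,[0,0,0],[0,0,0]]
    - [5,[-10,0,0],[0,0,0]]
    - [5,[-20,0,0],[0,0,0]]
    - [5,[-30,0,0],[0,0,0]]
    - [5,[-20,0,0],[0,0,0]]

```text
clock: 5.1
tcp_pos: [0.6309, -0.2691, 0.1648]
eef_rot: [-0.002, 0.708, 0.002, 0.706]
ft_force: [0.3, -0.4, -2.0]
width: 0.18
```

```bash
python3 - <<'E'
from h import *
to([.527,.02,.155],2.3)
E
```

```text
t 5.1 tcp [ 0.6309 -0.2691  0.1648] x [-0.003 -0.    -1.   ] y [-0.006  1.    -0.   ] z [ 1.     0.006 -0.003] F [ 0.3 -0.4 -2. ] w 0.18 q [ 0.06  0.6   0.47  1.32 -0.27  1.29  2.11]
delta tool mm [  10.   289.8 -102. ]
yaw 90.37 tilt fix (tool, deg) [ 0.   -0.15  0.01] turn about x 88.07
```

Call:
play_rows:
  steps:
    - [5,[0,30,0],[0,0,0]]
    - [5,[0,40,0],[10.5,0,0]]
    - [5,[0,0,0],[10.5,0,0]]
    - [5,[0,0,0],[10.5,0,0]]
    - [5,[0,0,0],[10.5,0,0]]
    - [5,[0,0,0],[10.5,0,0]]
    - [5,[0,0,0],[10.5,0,0]]
    - [5,[0,0,0],[10.5,0,0]]

```text
clock: 6.1
tcp_pos: [0.6341, -0.198, 0.1822]
eef_rot: [0.433, 0.556, -0.427, 0.566]
ft_force: [-0.2, 0.3, -2.0]
width: 0.179
```

```bash
python3 - <<'E'
from h import *
to([.527,.018,.155],2.3)
E
```

```text
t 6.1 tcp [ 0.6341 -0.198   0.1822] x [ 0.016 -0.002 -1.   ] y [0.965 0.26  0.015] z [ 0.26  -0.966  0.006] F [-0.2  0.3 -2. ] w 0.179 q [-0.23  0.58  0.74  1.39 -0.4   1.3   0.79]
delta tool mm [  25.2  -47.7 -236.6]
yaw 15.07 tilt fix (tool, deg) [-0.    0.33 -0.83] turn about x 12.77
```

Call:
play_rows:
  steps:
    - [5,[0,0,0],[6.4,0,-0.8]]
    - [5,[0,0,0],[6.4,0,0]]
    - [5,[0,-20,-44],[0,0,0]]
    - [5,[0,-20,-44],[0,0,0]]
    - [5,[0,-20,-44],[0,0,0]]
    - [5,[0,-20,-44],[0,0,0]]
    - [5,[0,-18,-44],[0,0,0]]
    - [5,[0,0,0],[0,0,0]]

```text
clock: 7.1
tcp_pos: [0.5289, 0.0256, 0.192]
eef_rot: [0.495, 0.504, -0.489, 0.511]
ft_force: [-0.3, 0.2, -1.6]
width: 0.176
```

```bash
python3 - <<'E'
from h import *
to([.527,.018,.087],2.3)
s=snap('scene','scene1');t=snap('top','top1')
a=cv2.resize(s['pixels'][230:400,260:470],None,fx=2.6,fy=2.6,interpolation=2)
b=cv2.resize(t['pixels'][165:265,200:320],None,fx=2.2,fy=2.2,interpolation=2)
a=np.hstack([a,np.zeros((a.shape[0],264,3),np.uint8)])[:, :800]; a[:220,546:546+254]=b[:,:254]
cv2.imwrite('pics/c2.png',a)
E
```

```text
t 7.1 tcp [0.5289 0.0256 0.192 ] x [ 0.013 -0.    -1.   ] y [0.999 0.031 0.013] z [ 0.031 -1.     0.001] F [-0.3  0.2 -1.6] w 0.176 q [-0.82  0.27  0.85  1.76 -0.21  1.19  0.12]
delta tool mm [105.   -3.5   7.5]
yaw 1.75 tilt fix (tool, deg) [-0.    0.04 -0.75] turn about x -0.55
```

View pics/c2.png

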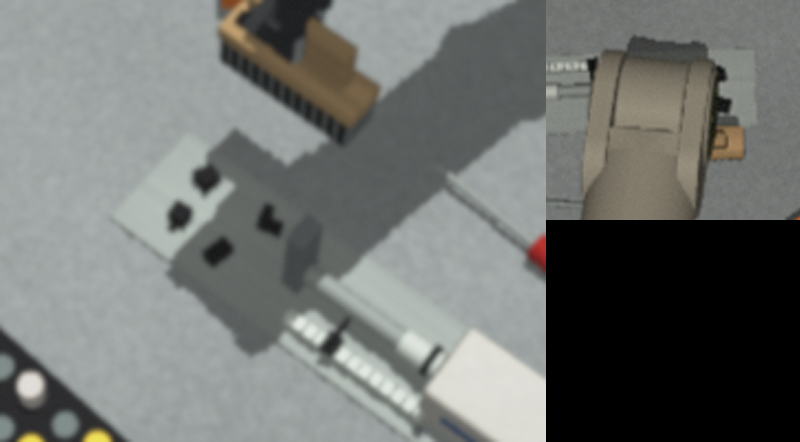

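```bash
python3 - <<'E'
from h import *
s=load('scene1');C=cloud(s)
h=cv2.cvtColor(s['pixels'],cv2.COLOR_BGR2HSV)
m=(h[...,0]>8)&(h[...,0]<25)&(h[...,1]>70)&(C[...,2]>.1)&(C[...,2]<.24)&(abs(C[...,0]-.53)<.07)&(abs(C[...,1]-.03)<.12)
P=C[m];print(len(P),np.percentile(P,[1,50,99],axis=0).round(3))
Q=P[P[:,2]<.175];print(cv2.minAreaRect((Q[:,:2]*1000).astype(np.float32)), np.percentile(Q,[1,99],axis=0).round(3))
Q=P[P[:,2]>.185];print('ridge',np.percentile(Q,[1,99],axis=0).round(3))
E
```

```text
1070 [[ 0.514 -0.034  0.146]
 [ 0.537  0.051  0.16 ]
 [ 0.55   0.09   0.208]]
((530.8787841796875, 27.597606658935547), (38.154685974121094, 127.36035919189453), 1.7846083641052246) [[ 0.513 -0.034  0.145]
 [ 0.55   0.091  0.174]]
ridge [[ 0.522 -0.016  0.186]
 [ 0.54   0.073  0.216]]
```

Call:
play_rows:
  steps:
    - [5,[30,-2,7],[0,0,-0.7]]
    - [5,[25,0,0],[-0.5,0,0]]
    - [5,[25,0,0],[0,0,0]]
    - [5,[15,0,0],[0,0,0]]
    - [5,[5,0,0],[0,0,0]]
    - [5,[0,0,0],[0,0,0]]
    - [5,[0,0,0],[0,0,0]]
    - [5,[0,0,0],[0,0,0]]

```text
clock: 8.2
tcp_pos: [0.5349, 0.0046, 0.0962]
eef_rot: [0.497, 0.501, -0.492, 0.509]
ft_force: [0.7, -0.5, -2.0]
width: 0.178
```

```bash
python3 - <<'E'
from h import *
to([.525,.0186,.087],2.3)
E
```

```text
t 8.2 tcp [0.5349 0.0046 0.0962] x [ 0.013 -0.004 -1.   ] y [1.    0.021 0.013] z [ 0.021 -1.     0.004] F [ 0.7 -0.5 -2. ] w 0.178 q [-0.72  0.41  0.8   1.86 -0.34  1.01  0.24]
delta tool mm [  9.   -9.7 -14.3]
yaw 1.21 tilt fix (tool, deg) [ 0.    0.22 -0.75] turn about x -1.09
```

Call:
play_rows:
  steps:
    - [5,[0,-9,-7],[-1.1,0.2,-0.8]]
    - [5,[0,0,-7],[0,0,0]]
    - [5,[4,0,0],[0,0,0]]
    - [5,[4,0,0],[0,0,0]]
    - [5,[0,0,0],[0,0,0]]
    - [5,[0,0,0],[0,0,0]]
    - [5,[0,0,0],[0,0,0]]
    - [5,[0,0,0],[0,0,0]]

```text
clock: 9.2
tcp_pos: [0.525, 0.0199, 0.0881]
eef_rot: [0.489, 0.511, -0.489, 0.51]
ft_force: [-0.2, -0.5, -2.2]
width: 0.177
```

```bash
python3 - <<'E'
from h import *
to([.525,.0186,.087],2.3)
E
```

```text
t 9.2 tcp [0.525  0.0199 0.0881] x [-0.001  0.    -1.   ] y [ 0.999  0.043 -0.001] z [ 0.043 -0.999 -0.   ] F [-0.2 -0.5 -2.2] w 0.177 q [-0.74  0.4   0.79  1.87 -0.34  1.    0.24]
delta tool mm [ 1.1 -0.1  1.3]
yaw 2.44 tilt fix (tool, deg) [ 0.   -0.02  0.06] turn about x 0.14
```

Call:
play_rows:
  steps:
    - [5,[0.5,10,0],[0,0,0]]
    - [5,[0,10,0],[0,0,0]]
    - [5,[0,10,0],[0,0,0]]
    - [5,[0,10,0],[0,0,0]]
    - [5,[0,10,0],[0,0,0]]
    - [5,[0,10,0],[0,0,0]]
    - [5,[0,10,0],[0,0,0]]
    - [5,[0,10,0],[0,0,0]]

```text
clock: 10.2
tcp_pos: [0.6107, 0.0237, 0.0872]
eef_rot: [0.489, 0.511, -0.489, 0.51]
ft_force: [-0.4, -0.3, -2.4]
width: 0.177
```

```bash
python3 - <<'E'
from h import *
to([.675,.0246,.087],2.3)
E
```

```text
t 10.2 tcp [0.6107 0.0237 0.0872] x [-0.001  0.    -1.   ] y [ 0.999  0.043 -0.001] z [ 0.043 -0.999 -0.   ] F [-0.4 -0.3 -2.4] w 0.177 q [-0.62  0.58  0.73  1.64 -0.43  1.09  0.28]
delta tool mm [ 0.1 64.3  1.9]
yaw 2.47 tilt fix (tool, deg) [ 0.   -0.02  0.07] turn about x 0.17
```

Call:
play_rows:
  steps:
    - [5,[0,10,0],[0,0,0]]
    - [5,[0,10,0],[0,0,0]]
    - [5,[0,10,0],[0,0,0]]
    - [5,[0,10,0],[0,0,0]]
    - [5,[0,10,0],[0,0,0]]
    - [5,[0,10,0],[0,0,0]]
    - [5,[0,7,0],[0,0,0]]
    - [5,[0,0,0],[0,0,0]]

```text
clock: 11.2
tcp_pos: [0.683, 0.0269, 0.0866]
eef_rot: [0.489, 0.511, -0.489, 0.51]
ft_force: [0.1, -0.7, -2.7]
width: 0.174
```

```bash
python3 - <<'E'
from h import *
to([.675,.0246,.2],2.3)
s=snap('scene','scene2');cv2.imwrite('pics/c3.png',cv2.resize(s['pixels'][240:440,230:460],None,fx=2.8,fy=2.8,interpolation=2))
E
```

```text
t 11.2 tcp [0.683  0.0269 0.0866] x [-0.001 -0.    -1.   ] y [ 0.999  0.044 -0.001] z [ 0.044 -0.999  0.   ] F [ 0.1 -0.7 -2.7] w 0.174 q [-0.53  0.72  0.7   1.41 -0.48  1.18  0.27]
delta tool mm [-113.4   -8.2    1.9]
yaw 2.5 tilt fix (tool, deg) [-0.    0.01  0.08] turn about x 0.2
```

View pics/c3.png

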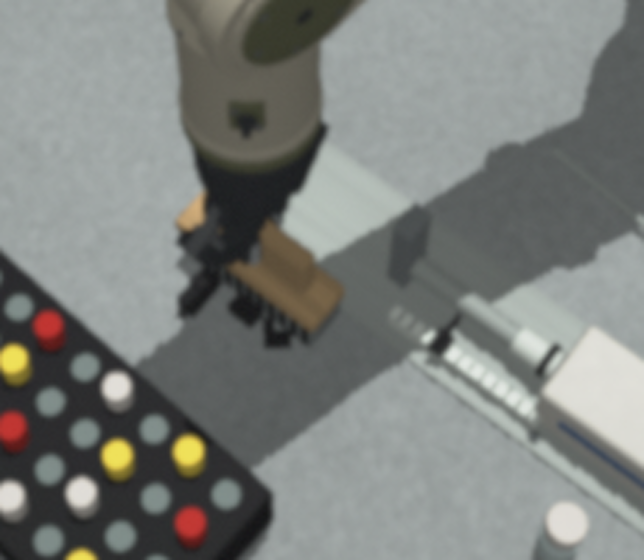

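The plate behind the brush is clean, with black pieces just ahead of it at (195,292), (245,307) and (278,330). Next I lift and carry the brush past the open end.

Call:
play_rows:
  steps:
    - [5,[-25,0,0],[0,0,0]]
    - [5,[-30,0,0],[0,0,0]]
    - [5,[-5,-10,40],[0,0,0]]
    - [5,[0,-10,40],[0,0,0]]
    - [5,[0,-10,40],[0,0,0]]
    - [5,[0,-10,40],[0,0,0]]
    - [5,[0,-10,40],[0,0,0]]
    - [5,[0,0,0],[0,0,0]]

```text
clock: 12.25
tcp_pos: [0.6383, -0.1801, 0.149]
eef_rot: [0.488, 0.512, -0.489, 0.511]
ft_force: [0.4, -0.5, -1.7]
width: 0.18
```

```bash
python3 - <<'E'
from h import *
to([.63,-.19,.08],2.3)
s=snap('scene','scene3');cv2.imwrite('pics/c4.png',cv2.resize(s['pixels'][240:440,230:460],None,fx=2.8,fy=2.8,interpolation=2))
E
```

```text
t 12.25 tcp [ 0.6383 -0.1801  0.149 ] x [-0.002  0.001 -1.   ] y [ 0.999  0.045 -0.002] z [ 0.045 -0.999 -0.001] F [ 0.4 -0.5 -1.7] w 0.18 q [-0.26  0.63  0.76  1.42 -0.44  1.27  0.57]
delta tool mm [69.  -8.6  9.5]
yaw 2.58 tilt fix (tool, deg) [ 0.   -0.04  0.1 ] turn about x 0.28
```

View pics/c4.png

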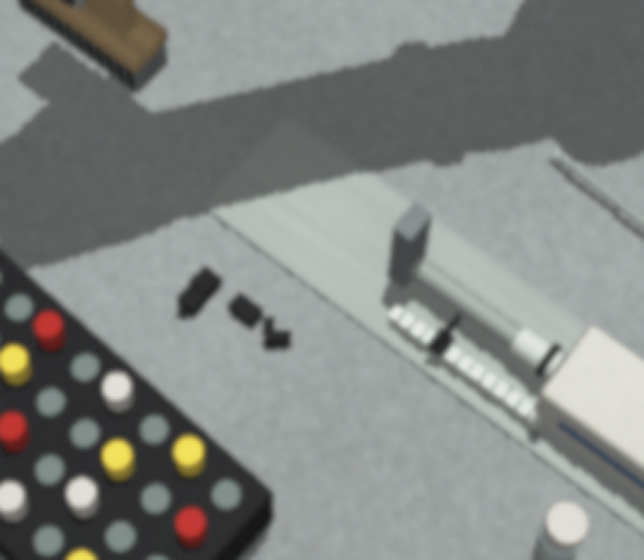

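The picture shows all four scraps on the bench in front of the plate: a touching pair at (200,290), then (245,308) and (277,335). The plate is clean and the rod is home. Now I lower the brush.

Call:
play_rows:
  steps:
    - [5,[20,-8,9],[0,0,0]]
    - [5,[20,0,0],[0,0,0]]
    - [5,[15,0,0],[0,0,0]]
    - [5,[8,0,0],[0,0,0]]
    - [5,[3,0,0],[0,0,0]]
    - [5,[0,0,0],[0,0,0]]
    - [5,[0,0,0],[0,0,0]]
    - [5,[0,0,0],[0,0,0]]

```text
clock: 13.3
tcp_pos: [0.6354, -0.1794, 0.0819]
eef_rot: [0.488, 0.515, -0.484, 0.513]
ft_force: [0.2, -0.2, -2.3]
width: 0.176
```

```bash
python3 - <<'E'
from h import *
to([.63,-.19,.08],2.3)
E
```

```text
t 13.3 tcp [ 0.6354 -0.1794  0.0819] x [ 0.002  0.006 -1.   ] y [0.998 0.057 0.003] z [ 0.057 -0.998 -0.006] F [ 0.2 -0.2 -2.3] w 0.176 q [-0.25  0.68  0.72  1.5  -0.48  1.14  0.62]
delta tool mm [ 1.9 -6.  10.2]
yaw 3.25 tilt fix (tool, deg) [-0.   -0.33 -0.16] turn about x 0.95
```

Call:
play_rows:
  steps:
    - [5,[2,0,0],[0,-0.3,-0.2]]
    - [5,[1,0,0],[0,0,0]]
    - [85,[0,0,0],[0,0,0]]
    - [85,[0,0,0],[0,0,0]]
    - [85,[0,0,0],[0,0,0]]
    - [85,[-10,0,0],[0,0,0]]
    - [85,[-30,0,0],[0,0,0]]
    - [85,[-40,0,0],[0,0,0]]

```text
clock: 14.3
tcp_pos: [0.6347, -0.1787, 0.1609]
eef_rot: [0.485, 0.515, -0.486, 0.513]
ft_force: [1.0, -1.0, -0.7]
width: 0.995
```

```bash
python3 - <<'E'
from h import *
to([.609,.103,.16],-87.7)
E
```

```text
t 14.3 tcp [ 0.6347 -0.1787  0.1609] x [-0.005  0.001 -1.   ] y [ 0.998  0.057 -0.005] z [ 0.057 -0.998 -0.001] F [ 1.  -1.  -0.7] w 0.995 q [-0.27  0.61  0.76  1.42 -0.43  1.29  0.58]
delta tool mm [   1.2   -9.7 -282.7]
yaw 3.26 tilt fix (tool, deg) [-0.   -0.07  0.26] turn about x 90.96
```

Call:
play_rows:
  steps:
    - [85,[-10,-3,-60],[0,0,0]]
    - [85,[0,-3,-60],[10.5,0,0]]
    - [85,[0,0,0],[10.6,0,0]]
    - [85,[0,0,0],[10.6,0,0]]
    - [85,[0,0,0],[10.6,0,0]]
    - [85,[0,0,0],[10.6,0,0]]
    - [85,[0,0,0],[10.6,0,0]]
    - [85,[0,0,0],[10.6,0,0]]

```text
clock: 15.3
tcp_pos: [0.6249, -0.0565, 0.1821]
eef_rot: [0.702, 0.111, -0.695, 0.111]
ft_force: [-0.1, -0.1, -0.8]
width: 0.989
```

```bash
python3 - <<'E'
from h import *
to([.609,.103,.16],-87.7)
# refine bed/lug/collar/mark from unobstructed scene3 & scene0
for f in ('scene0','scene3'):
    s=load(f);C=cloud(s)
    m=(C[...,2]>.05)&(C[...,2]<.1)&(abs(C[...,0]-.609)<.03)&(abs(C[...,1]-.1)<.03)
    P=C[m];T=P[P[:,2]>.086];print(f,'lug top',len(T),T.mean(0).round(4),T.min(0).round(3),T.max(0).round(3))
E
```

```text
t 15.3 tcp [ 0.6249 -0.0565  0.1821] x [ 0.009  0.002 -1.   ] y [ 0.309 -0.951  0.001] z [-0.951 -0.309 -0.009] F [-0.1 -0.1 -0.8] w 0.989 q [-0.66  0.63  1.07  1.51 -0.56  1.33 -0.8 ]
delta tool mm [  22.3 -156.6  -34.1]
yaw -71.97 tilt fix (tool, deg) [-0.   -0.52 -0.04] turn about x 15.73
scene0 lug top 118 [0.6098 0.1046 0.0911] [0.596 0.096 0.086] [0.623 0.113 0.097]
scene3 lug top 114 [0.6095 0.1046 0.0915] [0.596 0.096 0.086] [0.622 0.113 0.096]
```

Call:
play_rows:
  steps:
    - [85,[0,0,0],[7.8,-0.5,0]]
    - [85,[0,0,0],[7.9,0,0]]
    - [85,[0,-40,2],[0,0,0]]
    - [85,[0,-40,2],[0,0,0]]
    - [85,[0,-40,2],[0,0,0]]
    - [85,[0,-40,2],[0,0,0]]
    - [85,[0,0,0],[0,0,0]]
    - [85,[0,0,0],[0,0,0]]

```text
clock: 16.3
tcp_pos: [0.6131, 0.1071, 0.1877]
eef_rot: [0.709, 0.01, -0.705, 0.009]
ft_force: [0.1, 0.3, 0.3]
width: 0.999
```

```bash
python3 - <<'E'
from h import *
to([.6095,.1045,.077],-87.7)
E
```

```text
t 16.3 tcp [0.6131 0.1071 0.1877] x [ 0.005  0.001 -1.   ] y [ 0.027 -1.    -0.001] z [-1.    -0.027 -0.005] F [0.1 0.3 0.3] w 0.999 q [-0.97  0.66  1.15  1.51 -0.61  1.36 -1.31]
delta tool mm [110.7   2.6   4.3]
yaw -88.44 tilt fix (tool, deg) [-0.   -0.3   0.03] turn about x -0.74
```

Call:
play_rows:
  steps:
    - [85,[25,2,4],[-0.7,-0.3,0]]
    - [85,[25,0,0],[0,0,0]]
    - [85,[25,0,0],[0,0,0]]
    - [85,[15,0,0],[0,0,0]]
    - [85,[10,0,0],[0,0,0]]
    - [85,[0,0,0],[0,0,0]]
    - [85,[0,0,0],[0,0,0]]
    - [85,[0,0,0],[0,0,0]]

```text
clock: 17.3
tcp_pos: [0.6121, 0.0977, 0.0897]
eef_rot: [0.709, 0.011, -0.705, 0.011]
ft_force: [0.0, 1.0, 0.1]
width: 0.996
```

```bash
python3 - <<'E'
from h import *
to([.6095,.1045,.077],-87.7)
E
```

```text
t 17.3 tcp [0.6121 0.0977 0.0897] x [ 0.007  0.001 -1.   ] y [ 0.031 -1.    -0.001] z [-1.    -0.031 -0.007] F [0.  1.  0.1] w 0.996 q [-0.93  0.74  1.07  1.63 -0.7   1.19 -1.24]
delta tool mm [12.7 -6.9  2.5]
yaw -88.25 tilt fix (tool, deg) [ 0.   -0.38  0.04] turn about x -0.55
```

Call:
play_rows:
  steps:
    - [85,[6,-6,2],[-0.5,-0.4,0]]
    - [85,[6,0,0],[0,0,0]]
    - [85,[0,0,0],[0,0,0]]
    - [5,[0,0,0],[0,0,0]]
    - [5,[0,0,0],[0,0,0]]
    - [5,[0,0,0],[0,0,0]]
    - [5,[0,0,0],[0,0,0]]
    - [5,[0,0,0],[0,0,0]]
  grip_force: 70

```text
clock: 18.3
tcp_pos: [0.6103, 0.1036, 0.0778]
eef_rot: [0.707, 0.014, -0.707, 0.014]
ft_force: [0.1, 0.6, -1.2]
width: 0.181
```

```bash
cat > m.py <<'E'
from h import *
th=np.radians(2.4); O=np.array([.6095,.1045]); bx=np.array([np.sin(th),-np.cos(th)]); by=np.array([np.cos(th),np.sin(th)])
def meas(d,v=60,lo=-.128,hi=-.008):
    g=cv2.cvtColor(d['pixels'],cv2.COLOR_BGR2GRAY)
    C=cloud(d); b=np.stack([(C[...,:2]-O)@bx,(C[...,:2]-O)@by,C[...,2]],-1)
    roi=(b[...,0]>lo)&(b[...,0]<hi)&(abs(b[...,1])<.055)&(b[...,2]>.012)&(b[...,2]<.055)
    k=((g<v)&roi).astype(np.uint8); n,l,s,c=cv2.connectedComponentsWithStats(k)
    for i in range(1,n):
        if s[i,4]>3:
            P=b[l==i]; print(s[i,4],c[i].round(1),'bed mean',(P.mean(0)*1000).round(1),'min',(P.min(0)*1000).round(1),'max',(P.max(0)*1000).round(1))
    return b,l
E
python3 - <<'E'
from m import *
st()
for f in ('scene0','scene3','top0'): print(f); meas(load(f))
E
```

```text
t 18.3 tcp [0.6103 0.1036 0.0778] x [ 0. -0. -1.] y [ 0.04  -0.999  0.   ] z [-0.999 -0.04  -0.   ] F [ 0.1  0.6 -1.2] w 0.181 q [-0.93  0.76  1.06  1.63 -0.71  1.18 -1.23]
scene0
6 [392.  354.5] bed mean [-54.   17.2  35.3] min [-54.6  12.8  31.3] max [-53.4  21.   39.9]
31 [387.1 361.9] bed mean [-54.7  33.5  30.1] min [-58.6  24.2  23.4] max [-50.3  41.   40.1]
4 [422.5 372. ] bed mean [-119.9   10.    37.1] min [-120.6    9.3   32.7] max [-119.1   10.6   41.7]
scene3
26 [386.8 362.1] bed mean [-54.4  33.8  29.5] min [-58.3  27.1  22.3] max [-51.   39.   37.1]
top0
23 [220.3 194.9] bed mean [-52.   28.8  32. ] min [-57.3  13.6  22.5] max [-47.6  38.1  41.5]
14 [195.6 206.1] bed mean [-118.3   -1.5   44. ] min [-120.4  -13.1   39.3] max [-116.1    7.5   50.6]
```

Call:
play_rows:
  steps:
    - [5,[0,0,0],[0,0,0]]
    - [5,[0,9,0],[0,0,0]]
    - [5,[0,10,0],[0,0,0]]
    - [5,[0,10,0],[0,0,0]]
    - [5,[0,10,0],[0,0,0]]
    - [5,[0,10,0],[0,0,0]]
    - [5,[0,7,0],[0,0,0]]
    - [5,[0,0,0],[0,0,0]]

```text
clock: 19.3
tcp_pos: [0.6124, 0.0564, 0.0778]
eef_rot: [-0.706, -0.023, 0.707, -0.013]
ft_force: [-1.4, 7.6, 2.4]
width: 0.182
```

```bash
python3 - <<'E'
from m import *
s,R=st(); p=s['tcp_pos'][:2]; print('pulled',(p-np.array([.6103,.1036]))@bx*1000,(p-np.array([.6103,.1036]))@by*1000)
meas(snap('scene','scene4'))
E
```

```text
t 19.3 tcp [0.6124 0.0564 0.0778] x [-0.002  0.014 -1.   ] y [ 0.051 -0.999 -0.014] z [-0.999 -0.051  0.001] F [-1.4  7.6  2.4] w 0.182 q [-0.84  0.75  1.05  1.64 -0.71  1.18 -1.14]
pulled 47.29638046047763 0.1652829387180195
48 [387.9 360.1] bed mean [-53.8  29.7  30.7] min [-58.4  13.2  22.7] max [-49.   39.7  39.5]
```

Call:
play_rows:
  steps:
    - [5,[0,8,0],[0,0,0]]
    - [5,[0,7,0],[0,0,0]]
    - [5,[0,5,0],[0,0,0]]
    - [5,[0,1,0],[0,0,0]]
    - [5,[0,0,0],[0,0,0]]
    - [5,[0,0,0],[0,0,0]]
    - [5,[0,0,0],[0,0,0]]
    - [5,[0,0,0],[0,0,0]]

```text
clock: 20.35
tcp_pos: [0.6129, 0.0462, 0.0779]
eef_rot: [-0.705, -0.031, 0.709, -0.012]
ft_force: [-2.8, 8.8, 2.3]
width: 0.178
```

```bash
python3 - <<'E'
from m import *
s,R=st(); p=s['tcp_pos'][:2]; print('pulled',(p-np.array([.6103,.1036]))@bx*1000,(p-np.array([.6103,.1036]))@by*1000)
d=snap('scene','scene5'); meas(d,70)
st()
cv2.imwrite('pics/c5.png',cv2.resize(d['pixels'][310:410,340:460],None,fx=5,fy=5,interpolation=2))
E
```

```text
t 20.35 tcp [0.6129 0.0462 0.0779] x [-0.007  0.026 -1.   ] y [ 0.061 -0.998 -0.026] z [-0.998 -0.061  0.005] F [-2.8  8.8  2.3] w 0.178 q [-0.82  0.74  1.04  1.64 -0.71  1.19 -1.11]
pulled 57.45762915274992 0.2266370760846803
4 [402.5 346.8] bed mean [-61.3  -6.7  40.3] min [-62.4 -10.3  38.2] max [-60.7  -2.3  42.6]
51 [388.2 360. ] bed mean [-54.3  29.5  31.4] min [-58.6  13.2  23.9] max [-49.5  39.4  40.4]
7 [397.9 354.1] bed mean [-62.3   9.4  35.1] min [-63.7   5.7  29.2] max [-60.9  10.6  41.9]
t 20.4 tcp [0.613  0.0464 0.0779] x [-0.007  0.026 -1.   ] y [ 0.061 -0.998 -0.026] z [-0.998 -0.062  0.005] F [-2.4  8.3  3.6] w 0.179 q [-0.82  0.74  1.04  1.64 -0.71  1.19 -1.11]
```

View pics/c5.png

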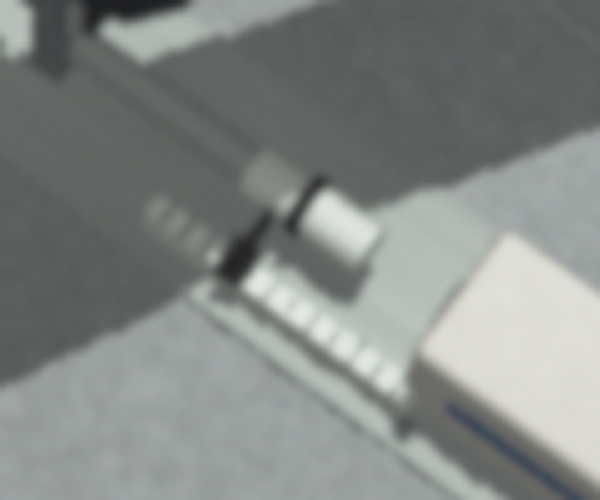

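Call:
play_rows:
  steps:
    - [5,[0,4,0],[0,0,0.2]]
    - [5,[0,4,0],[0,0,0.2]]
    - [5,[0,3,0],[0,0,0.2]]
    - [5,[0,2.5,0],[0,0,0.2]]
    - [5,[0,1.5,0],[0,0,0.2]]
    - [5,[0,1.5,0],[0,0,0.2]]
    - [5,[0,1.5,0],[0,0,0.2]]
    - [5,[0,1.5,0],[0,0,0.2]]

```text
clock: 21.4
tcp_pos: [0.6133, 0.0404, 0.0777]
eef_rot: [-0.704, -0.03, 0.71, -0.019]
ft_force: [-2.5, 8.3, 3.1]
width: 0.182
```

```bash
python3 - <<'E'
from m import *
for i in range(2):
    s,R=st(); p=s['tcp_pos'][:2]; print('pulled',(p-np.array([.6103,.1036]))@bx*1000,(p-np.array([.6103,.1036]))@by*1000)
    if i==0: d=snap('scene','scene6'); meas(d,70)
E
```

```text
t 21.4 tcp [0.6133 0.0404 0.0777] x [-0.009  0.016 -1.   ] y [ 0.069 -0.997 -0.017] z [-0.998 -0.07   0.008] F [-2.5  8.3  3.1] w 0.182 q [-0.81  0.75  1.04  1.64 -0.7   1.19 -1.1 ]
pulled 63.31300474116843 0.3829413888768771
71 [390.7 357. ] bed mean [-54.7  21.9  32.9] min [-58.3 -13.   23.9] max [-49.1  39.4  46. ]
t 21.45 tcp [0.6133 0.0404 0.0777] x [-0.009  0.016 -1.   ] y [ 0.069 -0.997 -0.017] z [-0.998 -0.07   0.008] F [-3.1  8.6  2. ] w 0.178 q [-0.81  0.75  1.04  1.64 -0.7   1.19 -1.1 ]
pulled 63.260168433246804 0.38509695707809605
```

Call:
play_rows:
  steps:
    - [5,[0,2.5,0],[0.1,0,0.2]]
    - [5,[0,2.5,0],[0.1,0,0.2]]
    - [5,[0,2.2,0],[0.1,0,0.2]]
    - [5,[0,1.8,0],[0.1,0,0.2]]
    - [5,[0,1.7,0],[0.1,0,0.2]]
    - [5,[0,1.7,0],[0.1,0,0.2]]
    - [5,[0,1.7,0],[0.1,0,0.2]]
    - [5,[0,1.7,0],[0.1,0,0.2]]

```text
clock: 22.45
tcp_pos: [0.6134, 0.0404, 0.0777]
eef_rot: [-0.703, -0.026, 0.711, -0.018]
ft_force: [-3.8, 8.6, 3.2]
width: 0.178
```

```bash
python3 - <<'E'
from m import *
for i in range(2):
    s,R=st(); p=s['tcp_pos'][:2]; print('pulled',(p-np.array([.6103,.1036]))@bx*1000,'dq',np.abs(s['dq']).max())
    if i==0:
        d=snap('scene','scene7'); b,l=meas(d,70)
        m=(l>0); 
        print('fin',np.median(b[m&(b[...,1]>.014)&(b[...,1]<.024)][:,0])*1000,'saddle',np.median(b[m&(b[...,1]>.026)][:,0])*1000,'collar',np.median(b[m&(b[...,1]<.010)][:,0])*1000)
        cv2.imwrite('pics/c6.png',np.hstack([cv2.resize(d['pixels'][310:410,340:440],(500,500),interpolation=2),cv2.resize(d['pixels'][200:350,230:320],(300,500),interpolation=2)]))
E
```

```text
t 22.45 tcp [0.6134 0.0404 0.0777] x [-0.012  0.012 -1.   ] y [ 0.062 -0.998 -0.013] z [-0.998 -0.062  0.011] F [-3.8  8.6  3.2] w 0.178 q [-0.81  0.75  1.05  1.63 -0.7   1.19 -1.11]
pulled 63.24992904080824 dq 0.011355322332894014
78 [391.3 356.2] bed mean [-54.6  20.1  33.1] min [-58.5 -13.   22.9] max [-48.8  39.3  46.7]
fin -54.301998671575745 saddle -54.037368507157275 collar -55.54099269873396
t 22.5 tcp [0.6134 0.0405 0.0777] x [-0.012  0.012 -1.   ] y [ 0.062 -0.998 -0.012] z [-0.998 -0.063  0.011] F [-3.9  9.4  3.6] w 0.181 q [-0.81  0.75  1.05  1.63 -0.7   1.19 -1.11]
pulled 63.16616199749492 dq 0.0024333676387731894
```

View pics/c6.png

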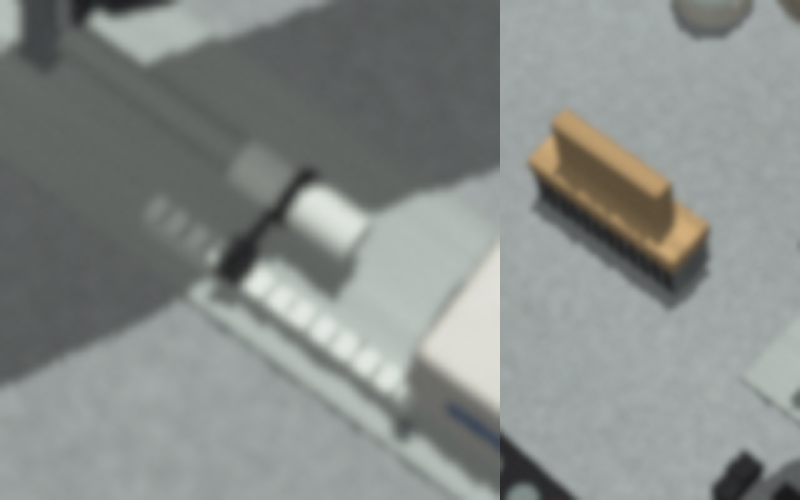

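Call:
play_rows:
  steps:
    - [5,[0,3,0],[0,0,0.1]]
    - [5,[0,3,0],[0,0,0.1]]
    - [5,[0,2.5,0],[0,0,0.1]]
    - [5,[0,2,0],[0,0,0.1]]
    - [5,[0,2,0],[0,0,0.1]]
    - [5,[0,2,0],[0,0,0.1]]
    - [5,[0,2,0],[0,0,0.1]]
    - [5,[0,2,0],[0,0,0.1]]

```text
clock: 23.5
tcp_pos: [0.6135, 0.0378, 0.0777]
eef_rot: [-0.702, -0.033, 0.712, -0.018]
ft_force: [-4.2, 9.6, 4.7]
width: 0.176
```

```bash
python3 - <<'E'
from m import *
for i in range(3):
    s,R=st(); p=s['tcp_pos'][:2]; print('pulled',(p-np.array([.6103,.1036]))@bx*1000,'dq',np.abs(s['dq']).max())
    d=snap('scene','scene8')
b,l=meas(d,70); m=l>0
print('fin',np.median(b[m&(b[...,1]>.014)&(b[...,1]<.024)][:,0])*1000,'collar',np.median(b[m&(b[...,1]<.010)][:,0])*1000)
# scraps & brush
g=cv2.cvtColor(d['pixels'],cv2.COLOR_BGR2GRAY); C=cloud(d)
B=lambda X:((X[...,:2]-O)@bx,(X[...,:2]-O)@by)
x,y=B(C); k=((g<60)&(x>.0)&(x<.16)&(abs(y)<.14)&(C[...,2]<.03)).astype(np.uint8)
n,ll,ss,cc=cv2.connectedComponentsWithStats(k)
for i in range(1,n):
    if ss[i,4]>8: print('dark',ss[i,4],cc[i].round(),'bed x,y',x[ll==i].mean().round(3),y[ll==i].min().round(3),y[ll==i].max().round(3))
h=cv2.cvtColor(d['pixels'],cv2.COLOR_BGR2HSV); P=C[(h[...,0]>8)&(h[...,0]<25)&(h[...,1]>70)&(C[...,2]>.04)&(C[...,2]<.1)&(abs(C[...,1]+.18)<.1)&(abs(C[...,0]-.63)<.06)]
print('brush',P.mean(0).round(3),P[:,2].max(),B(P.mean(0)))
E
```

```text
t 23.5 tcp [0.6135 0.0378 0.0777] x [-0.015  0.021 -1.   ] y [ 0.071 -0.997 -0.022] z [-0.997 -0.071  0.013] F [-4.2  9.6  4.7] w 0.176 q [-0.8   0.75  1.04  1.63 -0.7   1.19 -1.09]
pulled 65.82875217266495 dq 0.011022388204334014
t 23.55 tcp [0.6135 0.0378 0.0777] x [-0.015  0.021 -1.   ] y [ 0.071 -0.997 -0.022] z [-0.997 -0.071  0.013] F [-4.8  8.9  2.9] w 0.178 q [-0.8   0.75  1.04  1.63 -0.7   1.19 -1.09]
pulled 65.86528554073618 dq 0.0024098681347298548
t 23.6 tcp [0.6135 0.0378 0.0777] x [-0.015  0.02  -1.   ] y [ 0.071 -0.997 -0.022] z [-0.997 -0.071  0.013] F [-4.6  9.1  3.8] w 0.177 q [-0.8   0.75  1.04  1.63 -0.7   1.19 -1.09]
pulled 65.86546416659398 dq 0.0012733123481868916
69 [390.7 356.4] bed mean [-54.   21.1  33.2] min [-58.4 -11.1  23.4] max [-49.7  39.7  45. ]
fin -53.81712082833427 collar -52.936671357658845
dark 117 [301. 344.] bed x,y 0.104 0.089 0.123
dark 154 [322. 354.] bed x,y 0.058 0.087 0.105
brush [ 0.641 -0.168  0.065] 0.09987468956751344 (np.float64(0.2735298676243781), np.float64(0.020520719239501866))
```

```bash
python3 -c "
from h import *
print(ctrl.job_done()); st()"
```

```text
the job is handed in; nothing more can be done
None
the job is handed in; nothing more can be done
```

I handed the job in at about 24 s of the 64 s allowed; no verdict is reported.

**Sweep:** I swept all four scraps off the plate's +y side with the wooden brush, and the rod was home in the picture taken straight after. Their dark pixels now lie 87–123 mm from the plate's centre line, where 55 mm is needed.

**Brush:** It stands released on the bench, at about bed x +0.27 m. The limit past the open end is 0.166 m.

**Rod:** The gripper is still holding the lug, with the rod pulled out 65.9 mm. The last image puts the collar at bed x -52.9 mm and the cursor fin at -53.8 mm, so they are within about 1 mm of each other. The pose stayed steady to under 0.1 mm across two camera calls, with about 9 N of spring pull.

**What did not go cleanly:**
- **Creep:** The rod crept back on rows with no commanded movement, because each row restarts from the measured pose. I finished with a steady small outward shift to hold it.
- **Tilt:** The gripper also ended tilted by about 1.4 degrees.
- **Bystanders:** I never went near the jar, vial, screwdriver or box, but I did not measure their final positions.

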